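# Clip the camera onto the screen

## Robot

A 6-joint arm with a two-finger parallel gripper is mounted at the origin on a cart in front of the work surface, level with it; the furniture and walls round the work are solid. World frame = base frame: x ahead of the robot, y to its left, z up, the work surface at z = 0. Lengths are in m, angles in degrees, forces in N, time in s.
With the tool pointing down it reaches from about 0.4 to 0.825 m from the base axis. Payload 7 kg.
Tool frame: the origin (TCP) lies at the very end of the fingers, on their centre line; the grasp point (between the pads) lies 19 mm behind it; z points along the fingers, y is the line along which they close (so a half turn about z gives the same grasp; the last joint's range is limited). The gripper opens to 88 mm and grips with 3 to 60 N. Pads are 19 mm wide; open, the fingers measure 130 mm over their backs; the gripper's body (78 mm by 193 mm) begins 47 mm behind the grasp point.
Start: joints at [-46.92, 20.546, 0.682, 0, -70.136, -16.507], TCP at [0.302, -0.604, 0.227] pointing down, gripper open.
Joint ranges: [-176.03, 176.03], [-82.01, 121.73], [-58.28, 71.71], [-173.87, 95.51], [-174.79, -0.11], [-173.66, 173.66]. Speed limits (degrees/s): [136.94, 136.94, 172.46, 180, 180, 180].

## Interface

Orientations are given as [roll, pitch, yaw] about the fixed x, y, z axes, in that order (R = Rz(yaw) Ry(pitch) Rx(roll)).
In Python, from plant import get_state, capture, close_job, regions_of gives the robot as it stands.
- The arm moves only by the tool jog_arm, never from a script. Its argument "moves" is a list of rows, each a list of 3 entries, a list of its own where there are three numbers: the shift along the tool's x, y, z in cm, then the turn about the tool's z in degrees, then the finger opening in cm, from 0 to 8.76. A call has 1 to 12 rows; each row shifts and turns the commanded pose from where the row before left it, along the tool's axes as they then stand; what a row does not reach is not made up. A row lasts 1/8 s, in which the tool goes at most 62.5 mm and 10.7 degrees, less where a joint would pass 70% of its speed; a pose out of reach is approached as far as the arm can. A call is refused whole if a number of a shift passes 6.25 or a number of a turn 10.7, either way. A call with a gripper value outside its range is refused whole. The fingers move at their own pace and stop on an object; "newtons" is the grip in N (left out, the last holds). Time passes only in rows, so rows that do not move let the fingers close. It gives the time, the measured TCP pose, the force, the opening and the grip force at its end, in the units of the state.
- get_state(): the state, without advancing time (a new reading comes with each control period).
- capture(name): name is "scene" or "top" or "wrist"; returns a dict with "pixels" (480x640x3 uint8, blue, green, red), "mtx" (3x3 intrinsics, pixels), "world_from_camera" (4x4, takes a point from camera to world coordinates); the wrist camera has in their place "hand_eye" (4x4, takes a point from camera to tool coordinates, whose origin is the TCP and whose axes are the flange's). Camera axes: x right, y down, z forward; pixel columns grow to the right and rows downward; lengths in m; the calibration is good to about 2 mm. A picture is of the moment at which its call begins: read the wrist's pose just before it. There is no depth.
- close_job(): hands the job in; it is judged then, once.
Trained networks look in a picture, given as the dict that the camera call returned (one of the last four; its "shot" number tells which), for a name from the list of things; names that differ only in an ending like _2 or _b are one class to them, and where a whole thing is asked for, a point or a joint stands for the part that bears it (a point fixed in the world has none). Each returns a list of dicts, best first, with "confidence" (0 to 1); they miss things now and then, are a little off and sometimes report something else, mostly with a low value. They report only what shows in the picture. A call takes as long as a camera call. They do not tell look-alikes from the thing itself.
- regions_of(picture, thing): "pixels" (480x640 bool, what is visible of it) and "pixel" ([column, row] in pixels, amid what is visible of it).
The state is a dict: "time_s": time; "joints": joint angles; "qd": joint speeds; "joint_torque": joint torques, N m; "tcp_pos": TCP position; "eef_rot": TCP orientation; "contact_force": force on the tool from outside, world axes, zero at the start; "moment": the same for the moment, N m; "gripper_width": finger opening in m; "gripper_force": force on a finger pad.
Only numpy, scipy, OpenCV 4.12 (cv2) and the standard library are available. Lean on these libraries where they do the work, as an engineer would, in place of code of your own. Each camera call takes 0.05 s, during which the arm holds its last target. There are 200 camera calls.

## Task

Move the clip-on camera from its dock to the slim upright screen: squeeze its two levers to open the jaws, lift it off, and lower it over the screen's top edge well clear of the post, lens facing the same way as the screen's front, pressing it down firmly (about 8 N, never more than 25 N) until it sits fully home on the edge. Keeping it squeezed open and down on the edge, slide it along until it bears gently against the upright post (about 5 N), then let go so that it grips the screen by itself, upright and still fully home (bear down as you let go: opening fingers tend to carry it up). Do not drop the camera, and leave the other things on the table where they are.

Things in the scene. Friction and masses are not known exactly. Their poses are not given: they have to be found in the camera images.
- cam: clip-on camera: dark hub with two grey sprung arms like a clothes-peg, 84 mm tall, 60 to 130 g. Origin midway between the jaw tips at its underside; z up, -x to the lens side, y along the edge it clips on. Above origin: jaw pads 6 mm, hub 28 to 46 (13 thick in x, 34 wide in y), levers 44 to 84 (24 wide in y), splayed outward. Starts clipped on the dock's fin, axes parallel to the dock's.
- grip (a point): midway between the camera's two levers, 70 mm above its origin: squeeze here from above, along the camera's x; fingertips may reach 20 mm below. Here the levers measure 41 mm over their outsides with jaws shut, 26 mm squeezed to their stop (outsides then parallel); it takes 6 to 10 N on each lever, and up to 40 N does no harm.
- saddle (a point): middle of the underside of the camera's hub, between the jaws, 28 mm above the camera's origin: this face must sit on the screen's top edge.
- lens (a point): front of the lens, on the front jaw, 25 mm to the camera's -x and 24 mm above its origin.
- jaw_front (a joint): opening of the front jaw, rad: about 0 on the dock's 4 mm fin, about 0.03 when clamped on the 6 mm screen, 0.25 squeezed to the stop (jaws 21 mm apart at the pads). Sprung shut.
- jaw_back (a joint): opening of the back jaw, rad, the same values.
- foot (a joint): small brass contact foot that stands 4 mm out of the saddle: 0 m out, 0.004 m pushed in flush. It is pushed in by the screen's edge when the camera is fully home; light spring, 1 N at first, 3 N flush. Camera on = pushed in.
- stand: heavy fixed stand, foot 110x210x20 mm. Origin: centre of its underside; -x to the screen's front, y along the screen. The black screen stands in the plane x = 0, 6 mm thick, y = -66 to +94 mm, top edge straight and level. It is height-adjustable, held by friction: the top edge is 142 to 158 mm above the table, not measured: find it by touch. It does not sink under 25 N.
- post: fixed upright post at the screen's right end, 18x18 mm, top about 170 mm above the table; same origin and axes as the stand. Its face towards the screen is at y = -70 mm, so the camera bears on it with its hub's side when the camera's origin is at y = -53 mm of the stand.
- dock: fixed grey dock block 90x80x24 mm with an upright fin (4 mm thick, 36 mm along y, 20 mm high) on top. Origin: centre of its underside; fin in the plane x = 0. The camera stands on its top over the fin; lift it 30 mm to clear the fin.
- coffee_jar: bystander: coffee jar, 71 mm across, 89 mm tall, origin at the centre of its underside
- yellow_cup: bystander: small square plastic cup, 59 x 59 x 31 mm, origin at the centre of its underside
- creamer_0: bystander: milk portion, 37 x 43 x 19 mm
- creamer_3: bystander: milk portion, 37 x 43 x 19 mm
Mind the look-alikes: they are no part of the job. Leave any purple look-alike of the cam alone.

How it is judged (in metres and radians):
On the way, in this order (a step that is already met when the one before it is completed fails the run):
1. the camera is squeezed open and lifted off the dock (value of joint each of jaw_front, jaw_back above 0.12 rad and z of cam in the frame of dock above 0.048 m and contact force between cam and dock below 0.05 N), for 0.1 s.
2. held open over the screen's edge, clear of the post, it is pressed home with at least 5 N (value of joint each of jaw_front, jaw_back above 0.1 rad and value of joint foot above 0.003 m and contact force between cam and stand above 5 N and contact force between cam and post below 0.1 N and y of cam in the frame of stand between -0.043 and 0.094 m), for 0.2 s.
3. still open and down on the edge, it is slid until it bears on the post with at least 2.5 N (value of joint each of jaw_front, jaw_back above 0.1 rad and value of joint foot above 0.0025 m and contact force between cam and post above 2.5 N), for 0.1 s.
At the end, for the whole second after the job is handed in: Camera released and at rest, jaws clamped on the screen by their spring (under 0.09 rad), home on the edge (foot in at least 2.5 mm), within 3.5 mm of bearing on the post, saddle within 4 mm of the screen plane, lens on the front side, upright and in line within 0.12 rad (value of joint foot above 0.0025 m and value of joint each of jaw_front, jaw_back below 0.09 rad and y of cam in the frame of stand between -0.0565 and -0.0495 m and x of saddle in the frame of stand between -0.004 and 0.004 m and x of lens in the frame of stand below -0.015 m and angle between cam's own z axis and vertical below 0.12 rad and angle between the y axis of cam and the y axis of stand, either way round below 0.12 rad and linear speed of cam below 0.01 m/s and contact force between cam and the fingers below 0.05 N); the robot touches nothing.
It fails at once if the camera is pressed on the screen or stand with more than 25 N (contact force between cam and stand above 25 N).
It fails at once if the camera is pushed against the post with more than 15 N (contact force between cam and post above 15 N).
It fails at once if the camera is dropped or tipped over (height (world z) of cam below 0.012 m or angle between cam's own z axis and vertical above 0.6 rad).
It fails at once if a bystander is moved more than 30 mm (distance of any of coffee_jar, yellow_cup, creamer_0, creamer_3 from where it was at the start of the episode above 0.03 m).
It also fails if it takes over 61 s, if anything falls off the work surface, if the arm or the gripper's body presses on something with over 40 N, if the wrist force passes 120 N, or if a joint passes its speed limit or range.

## Working session

There is one attempt and no reset: what is moved stays moved. The work goes in short steps, Python scripts to look and compute and a tool call to move; the robot and the scene stay as the last step left them, time stands still between calls to the robot, and variables do not carry over. Pictures are saved under pics/ and viewed, at most 10 in all, crops included, and the job is handed in when it is done.

Besides the shell and the picture viewer there is one more tool, called after "Emit:" as name(argument=value, ...) on one line, values as JSON. jog_arm: Moves the arm, as the interface text tells. Its arguments: {"type":"object","properties":{"moves":{"type":"array"},"newtons":{"type":"number"}},"required":["moves"]}

```bash
mkdir -p pics; ls; python3 - <<'E'
from plant import *
import cv2,numpy as np,pickle
print(get_state())
d={}
for n in("scene","top"):
    p=capture(n);d[n]=p;cv2.imwrite(f"pics/{n}0.png",p["pixels"])
    for t in("cam","stand","post","dock","coffee_jar","yellow_cup","creamer_0"):
        print(n,t,[(np.round(r["pixel"]).tolist(),round(r["confidence"],2),int(r["pixels"].sum())) for r in regions_of(p,t)])
    print(p["mtx"],p["world_from_camera"])
pickle.dump(d,open("d0.pkl","wb"))
E
```

```text
pics
{'time_s': 0.0, 'joints': array([-4.69191806e+01,  2.05945201e+01,  6.32378997e-01, -1.95554897e-02,
       -7.01360757e+01, -1.65070297e+01]), 'qd': array([ 0.02028201,  0.02468517, -0.01519472,  0.05220097,  0.0079701 ,
        0.09568592]), 'joint_torque': array([ 7.45779507e-04, -5.82715845e+01,  2.93058068e+01,  6.99703261e+00,
        6.98031407e-03, -1.52005596e-04]), 'tcp_pos': array([ 0.30170778, -0.60325857,  0.22557905]), 'eef_rot': array([ 1.79900608e+02, -1.02839399e-02, -1.53432862e+02]), 'contact_force': array([-1.32420802,  1.06450711,  1.12416297]), 'moment': array([-0.0276579 , -0.0101438 ,  0.03420032]), 'gripper_force': 0.0, 'gripper_width': 0.08751741943144188}
scene cam [([204.0, 293.0], 0.66, 449), ([219.0, 345.0], 0.6, 454)]
scene stand [([332.0, 192.0], 0.68, 3509)]
scene post [([358.0, 165.0], 0.54, 291)]
scene dock [([211.0, 307.0], 0.73, 1006)]
scene coffee_jar [([314.0, 284.0], 0.59, 1048)]
scene yellow_cup [([203.0, 292.0], 0.68, 515)]
scene creamer_0 [([352.0, 260.0], 0.63, 163)]
[[533.94543747   0.         319.97995012]
 [  0.         533.94543747
[... 338 characters left out ...]
d [([395.0, 193.0], 0.65, 5268)]
top post [([443.0, 190.0], 0.65, 276)]
top dock [([180.0, 210.0], 0.78, 1430), ([393.0, 193.0], 0.68, 5449)]
top coffee_jar [([266.0, 281.0], 0.92, 895)]
top yellow_cup [([476.0, 273.0], 0.55, 840)]
top creamer_0 [([414.0, 276.0], 0.77, 309), ([333.0, 277.0], 0.53, 253)]
[[557.88017043   0.         312.56040466]
 [  0.         557.88017043 242.59677965]
 [  0.           0.           1.        ]] [[ 9.14410857e-06 -9.99675934e-01  2.54563579e-02  4.57644748e-01]
 [-9.99999315e-01 -3.89282617e-05 -1.16951310e-03 -2.15595271e-02]
 [ 1.17012508e-03 -2.54563297e-02 -9.99675250e-01  1.18011304e+00]
 [ 0.00000000e+00  0.00000000e+00  0.00000000e+00  1.00000000e+00]]
```

```bash
python3 - <<'E'
import cv2,pickle,numpy as np
d=pickle.load(open("d0.pkl","rb"))
cv2.imwrite("pics/topcrop.png",cv2.resize(d["top"]["pixels"][130:330,100:500],(800,400),interpolation=cv2.INTER_CUBIC))
cv2.imwrite("pics/sccrop.png",cv2.resize(d["scene"]["pixels"][110:390,130:430],(640,597),interpolation=cv2.INTER_CUBIC))
E
```

```text
(no output)
```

View pics/topcrop.png

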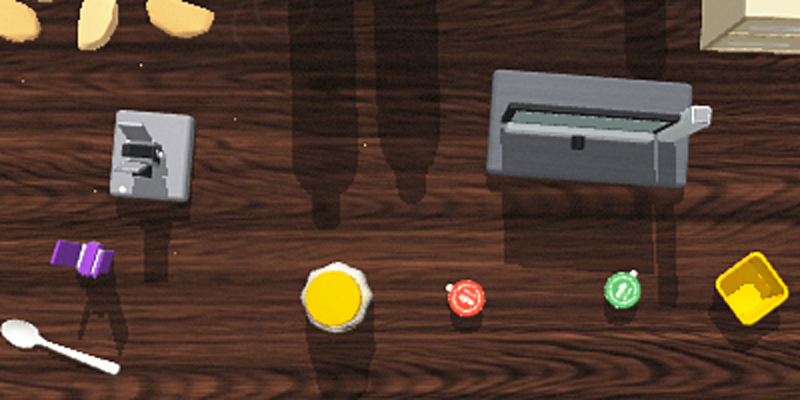

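View pics/sccrop.png

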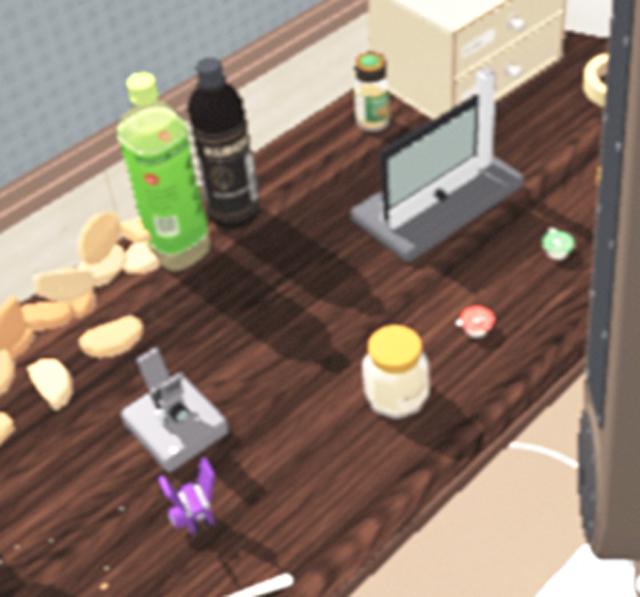

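The top crop shows the grey cam on the dock at about (137,150) and a purple look-alike at (83,258), which I'll leave alone. The stand is at (590,130) with its post at (700,117), on the robot's right, so the screen's front faces the robot. Next, a close crop of the cam to find the lens.

```bash
cat > h.py <<'E'
import numpy as np,cv2
from scipy.spatial.transform import Rotation as R
def ray(p,uv,T):
    d=np.linalg.inv(p["mtx"])@np.array([uv[0],uv[1],1.]);return T[:3,3],T[:3,:3]@d
def atz(p,uv,z,T=None):
    T=p["world_from_camera"] if T is None else T
    o,d=ray(p,uv,T);return o+d*(z-o[2])/d[2]
def Ttcp(s):
    T=np.eye(4);T[:3,:3]=R.from_euler("xyz",s["eef_rot"],degrees=True).as_matrix();T[:3,3]=s["tcp_pos"];return T
E
python3 - <<'E'
import pickle
from h import *
from plant import regions_of
d=pickle.load(open("d0.pkl","rb"))
t,s=d["top"],d["scene"]
a=cv2.resize(t["pixels"][175:240,145:210],(390,390),interpolation=cv2.INTER_CUBIC)
b=cv2.resize(s["pixels"][265:335,180:245],(390,390),interpolation=cv2.INTER_CUBIC)
cv2.imwrite("pics/close.png",np.hstack([a,b]))
P=lambda u,v,z:print(np.round(atz(t,(100+u/2,130+v/2),z)[:2],3))
print("dock");[P(*c,.024) for c in((116,111),(194,116),(189,201),(110,196))]
print("stand");[P(*c,.02) for c in((494,70),(692,83),(686,187),(487,173))]
E
```

```text
dock
[0.606 0.298]
[0.601 0.217]
[0.512 0.222]
[0.517 0.304]
stand
[ 0.649 -0.095]
[ 0.636 -0.301]
[ 0.527 -0.295]
[ 0.542 -0.087]
```

View pics/close.png

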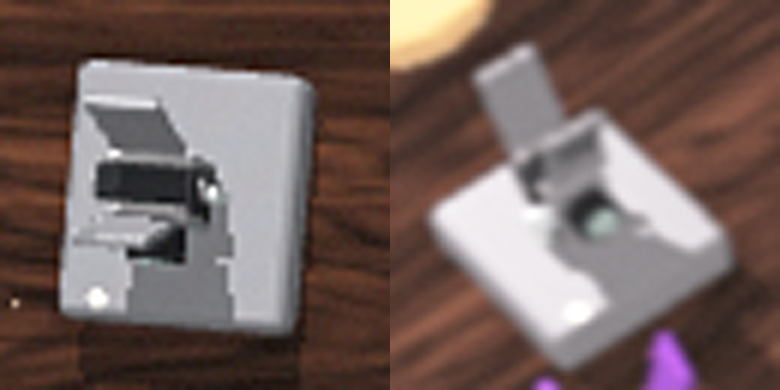

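Left view: the lens is at about (180,245) on the robot side. Right view: it faces the viewer at (600,222). So the lens already points to world -x, the same way as the screen's front, and both frames have a yaw of about -3.7°. Candidates were the grey cam at top px (169,204), which I chose, and the purple one at (141,260), which I rejected. I'll turn and travel, stopping to look near the stand.

Emit:
jog_arm(moves=[[[0,0,-1],-9.95,8.76],[[0,0,-1],-9.95,8.76],[[0,0,-1],-9.95,8.76],[[0,0,-1],-9.95,8.76],[[0,0,-1],-9.95,8.76],[[0,0,-1],-9.95,8.76],[[-5.5,-1.9,0],0,8.76],[[-5.5,-1.9,0],0,8.76],[[-5.5,-1.9,0],0,8.76],[[-5.5,-1.9,0],0,8.76],[[-5.5,-1.9,0],0,8.76],[[-5.5,-1.9,0],0,8.76]], newtons=30)

```text
time_s: 2.3
tcp_pos: [0.4376, -0.2801, 0.2869]
eef_rot: [-179.9, -0.0, -93.7]
contact_force: [1.1, -0.5, -0.1]
gripper_width: 0.0873
gripper_force: 0.0
```

Emit:
jog_arm(moves=[[[-2,0,0],0,8.76],[[0,0,0],0,8.76],[[0,0,0],0,8.76]])

```text
time_s: 2.68
tcp_pos: [0.4384, -0.2622, 0.2867]
eef_rot: [-180.0, -0.0, -93.7]
contact_force: [-0.4, -0.5, -0.2]
gripper_width: 0.0876
gripper_force: 0.0
```

```bash
python3 - <<'E'
from plant import *
from h import *
s=get_state();p=capture("wrist");print(s["tcp_pos"],s["eef_rot"],s["contact_force"])
cv2.imwrite("pics/w1.png",p["pixels"])
import pickle;pickle.dump((s,p),open("w1.pkl","wb"))
T=Ttcp(s)@p["hand_eye"];print(T.round(3))
E
```

```text
[ 0.4384343  -0.26218076  0.28674714] [-1.79980474e+02 -9.44733338e-03 -9.37184348e+01] [-0.37250739 -0.54976677 -0.17232389]
[[-0.998  0.062  0.017  0.434]
 [ 0.065  0.964  0.258 -0.331]
 [-0.001  0.259 -0.966  0.444]
 [ 0.     0.     0.     1.   ]]
```

View pics/w1.png

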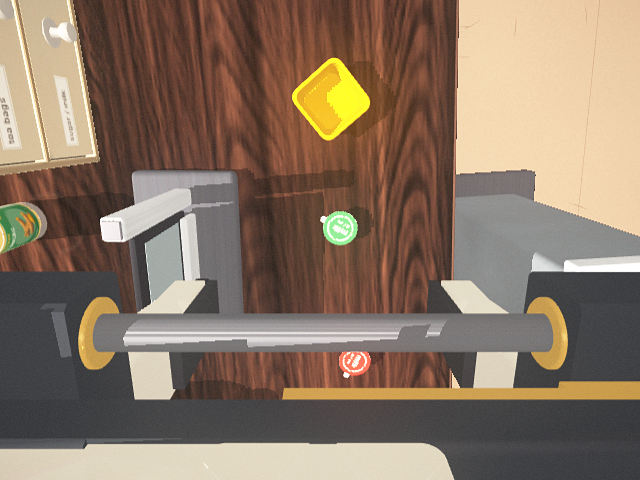

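The wrist picture shows the post top at (115,228), the stand's right-end foot corners at (134,172) and (237,172), and the screen edge running downward. The fingers hide the rest.

```bash
python3 - <<'E'
import pickle
from h import *
s,p=pickle.load(open("w1.pkl","rb"));T=Ttcp(s)@p["hand_eye"]
for uv,z in(((134,172),.02),((237,172),.02),((242,310),.02),((102,222),.17),((122,222),.17),((121,241),.17),((103,241),.17)): print(uv,atz(p,uv,z,T).round(4)[:2])
c=np.array([.5885,-.1945])
t=np.radians(-3.7);Rm=np.array([[np.cos(t),-np.sin(t)],[np.sin(t),np.cos(t)]])
for q in((0,-.079),(-.055,-.105),(.055,-.105),(0,0),(0,-.053)):print(q,(c+Rm@np.array(q)).round(4))
d=pickle.load(open("d0.pkl","rb"))["scene"]
for uv in((214,230),(239,213)):print(atz(d,uv,0).round(3))
E
```

```text
(134, 172) [ 0.6316 -0.3023]
(237, 172) [ 0.525  -0.2954]
(242, 310) [ 0.5378 -0.1405]
(102, 222) [ 0.59   -0.2801]
(122, 222) [ 0.5762 -0.2792]
(121, 241) [ 0.5795 -0.2657]
(103, 241) [ 0.5921 -0.2665]
(0, -0.079) [ 0.5834 -0.2733]
(-0.055, -0.105) [ 0.5268 -0.2957]
(0.055, -0.105) [ 0.6366 -0.3028]
(0, 0) [ 0.5885 -0.1945]
(0, -0.053) [ 0.5851 -0.2474]
[0.763 0.094 0.   ]
[0.763 0.006 0.   ]
```

Emit:
jog_arm(moves=[[[-6.0,-1,0],0,8.76],[[-6.0,-1,0],0,8.76],[[-6.0,-1,0],0,8.76],[[-6.0,-1,0],0,8.76],[[-6.0,-1,0],0,8.76],[[-6.0,-1,0],0,8.76],[[-6.0,-1,0],0,8.76],[[-6.0,-1,0],0,8.76],[[-6,0,0],0,8.76],[[-6,0,0],0,8.76],[[0,0,0],0,8.76],[[0,0,0],0,8.76]])

```text
time_s: 4.22
tcp_pos: [0.5577, 0.331, 0.2857]
eef_rot: [180.0, -0.1, -93.8]
contact_force: [0.9, -0.5, 0.9]
gripper_width: 0.0876
gripper_force: 0.0
```

```bash
python3 - <<'E'
from plant import *
from h import *
s=get_state();p=capture("wrist");print(s["tcp_pos"],s["eef_rot"],s["contact_force"])
cv2.imwrite("pics/w2.png",p["pixels"])
import pickle;pickle.dump((s,p),open("w2.pkl","wb"))
E
```

```text
[0.5577388  0.33101512 0.28574485] [ 1.79950182e+02 -6.80739046e-02 -9.37663511e+01] [ 0.87422813 -0.49246542  0.86692566]
```

View pics/w2.png

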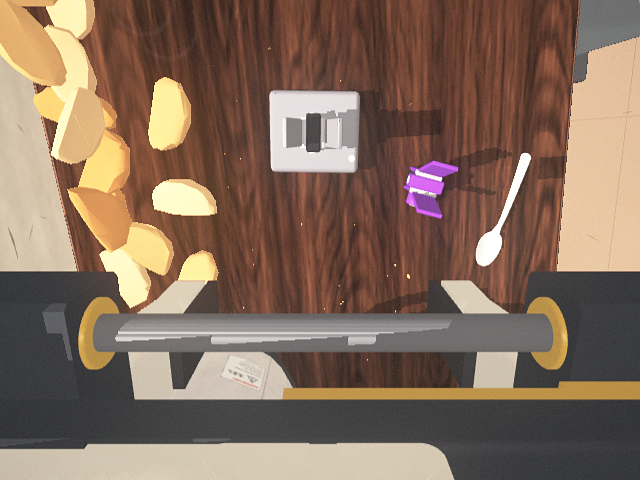

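The wrist picture shows the dock with corners (270,91), (359,91), (359,172) and (270,171). The cam's hub is around (314,132), and the purple look-alike is well clear at (430,188).

```bash
python3 - <<'E'
import pickle
from h import *
s,p=pickle.load(open("w2.pkl","rb"));T=Ttcp(s)@p["hand_eye"]
c=[atz(p,uv,.024,T)[:2] for uv in((270,91),(359,91),(359,172),(270,171))]
print(np.round(c,4),np.mean(c,0).round(4))
for uv,z in(((307,113),.07),((321,113),.07),((321,151),.07),((307,151),.07),((283,132),.108),((346,132),.108)): print(uv,atz(p,uv,z,T).round(4)[:2])
E
```

```text
[[0.6014 0.2213]
 [0.5148 0.227 ]
 [0.5182 0.3052]
 [0.609  0.2983]] [0.5609 0.263 ]
(307, 113) [0.5654 0.2461]
(321, 113) [0.5531 0.2469]
(321, 151) [0.5553 0.2795]
(307, 151) [0.5679 0.2787]
(283, 132) [0.5844 0.2609]
(346, 132) [0.5342 0.2642]
```

Emit:
jog_arm(moves=[[[3.4,-0.3,0],0,8.76],[[3.4,-0.3,0],0,8.76],[[0,0,4],0,8.76],[[0,0,4],0,8.76],[[0,0,4],0,8.76],[[0,0,4],0,8.76],[[0,0,3],0,8.76],[[0,0,1.5],0,8.76],[[0,0,0.5],0,8.76],[[0,0,0],0,8.76],[[0,0,0],0,8.76]])

```text
time_s: 5.65
tcp_pos: [0.5595, 0.2639, 0.0778]
eef_rot: [-179.9, 0.1, -93.7]
contact_force: [-0.1, 0.1, 0.9]
gripper_width: 0.0875
gripper_force: 0.0
```

```bash
python3 - <<'E'
from plant import *
from h import *
s=get_state();p=capture("wrist");q=capture("scene");print(s["tcp_pos"])
cv2.imwrite("pics/w3.png",np.hstack([cv2.resize(p["pixels"][200:420,120:520],(440,242)),cv2.resize(q["pixels"][250:330,160:260],(302,242))]))
E
```

```text
[0.55948871 0.26388895 0.077848  ]
```

View pics/w3.png

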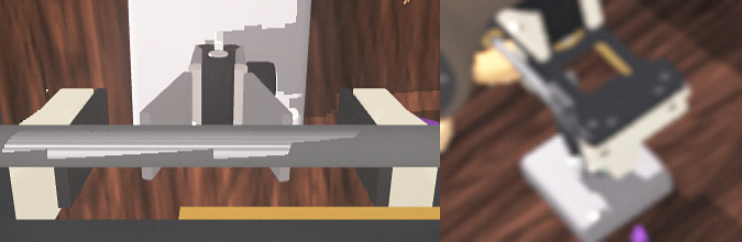

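The levers are centred between the fingers, at tile x of about 218 against a finger centre of about 222. I'll squeeze now.

Emit:
jog_arm(moves=[[[0,0,0],0,4.5],[[0,0,0],0,4.0],[[0,0,0],0,3.5],[[0,0,0],0,3.0],[[0,0,0],0,2.2],[[0,0,0],0,2.2],[[0,0,0],0,2.2],[[0,0,0],0,2.2]], newtons=32)

```text
time_s: 6.75
tcp_pos: [0.5595, 0.2639, 0.0772]
eef_rot: [-179.9, 0.1, -93.7]
contact_force: [2.6, -0.8, 3.2]
gripper_width: 0.025
gripper_force: 32.0
```

Emit:
jog_arm(moves=[[[0,0,-0.5],0,2.2],[[0,0,-1],0,2.2],[[0,0,-1.5],0,2.2],[[0,0,-2],0,2.2],[[0,0,-3],0,2.2],[[0,0,-3],0,2.2],[[0,0,-3],0,2.2],[[0,0,-2],0,2.2],[[0,0,0],0,2.2],[[0,0,0],0,2.2]])

```text
time_s: 8.0
tcp_pos: [0.5583, 0.2632, 0.2362]
eef_rot: [180.0, -0.0, -93.7]
contact_force: [0.1, -0.6, -0.6]
gripper_width: 0.0254
gripper_force: 32.0
```

```bash
python3 - <<'E'
from plant import *
from h import *
s=get_state();p=capture("wrist");q=capture("scene");print(s["tcp_pos"],s["contact_force"])
for r in regions_of(q,"cam"):print(r["pixel"],r["confidence"])
cv2.imwrite("pics/w4.png",np.hstack([cv2.resize(p["pixels"][150:450,120:520],(440,330)),cv2.resize(q["pixels"][200:330,150:280],(330,330))]))
E
```

```text
[0.55833383 0.26323082 0.23621589] [ 0.10901134 -0.61224209 -0.5794746 ]
[197.9, 259.5] 0.81
[219.7, 344.8] 0.72
[333.8, 193.6] 0.44
```

View pics/w4.png

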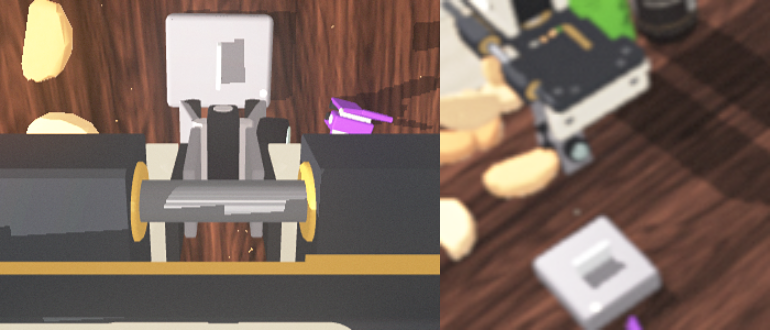

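The cam is off the dock and held open upright, and the dock fin is bare in the right tile. I'll carry it to the +y end of the screen and look.

Emit:
jog_arm(moves=[[[2,-0.3,0],0,2.2],[[4,-0.6,0],0,2.2],[[5,-0.7,0],0,2.2],[[5,-0.7,0],0,2.2],[[5,-0.7,0],0,2.2],[[5,-0.7,0],0,2.2],[[5,-0.7,0],0,2.2],[[3,-0.5,0],0,2.2],[[2,-0.3,0],0,2.2],[[0,0,0],0,2.2],[[0,0,0],0,2.2]])

```text
time_s: 9.52
tcp_pos: [0.5872, -0.0987, 0.2364]
eef_rot: [180.0, 0.0, -93.7]
contact_force: [-0.1, 0.8, -0.7]
gripper_width: 0.0253
gripper_force: 32.0
```

```bash
python3 - <<'E'
from plant import *
from h import *
import pickle
s=get_state();p=capture("wrist");print(s["tcp_pos"],s["eef_rot"],s["contact_force"])
pickle.dump((s,p),open("w5.pkl","wb"))
cv2.imwrite("pics/w5.png",cv2.resize(p["pixels"][0:300,200:450],(500,600),interpolation=cv2.INTER_CUBIC))
E
```

```text
[ 0.58719663 -0.0987434   0.23637907] [ 1.79981745e+02  8.49684479e-03 -9.37175903e+01] [-0.05592544  0.77631297 -0.70997343]
```

View pics/w5.png

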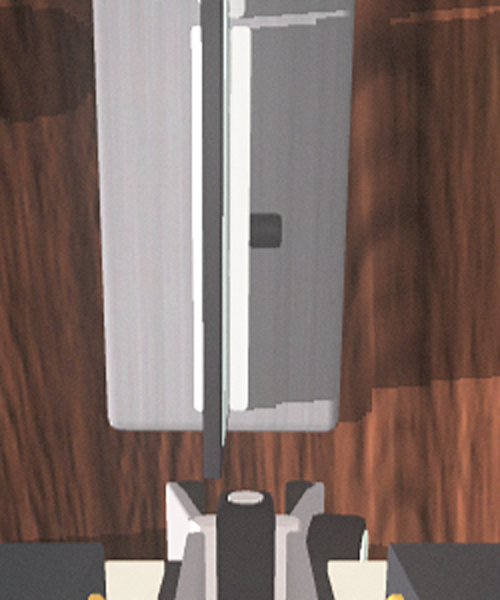

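The screen's top edge is the dark band at crop x of about 202–223, i.e. image column ~306. The cam's hub is at about 322.

```bash
python3 - <<'E'
import pickle
from h import *
s,p=pickle.load(open("w5.pkl","rb"));T=Ttcp(s)@p["hand_eye"]
for z in(.142,.15,.158):
  print(z,[atz(p,uv,z,T).round(4)[:2] for uv in((301.2,5),(311.2,5),(301.5,237),(310.3,237))])
print([atz(p,uv,s["tcp_pos"][2]-.007,T).round(4)[:2] for uv in((309,258),(336.5,258),(322.5,249))])
c=[atz(p,uv,.02,T)[:2] for uv in((254,214),(369,214))];print(np.round(c,4))
E
```

```text
0.142 [array([ 0.5899, -0.2359]), array([ 0.5843, -0.2356]), array([ 0.6002, -0.1028]), array([ 0.5945, -0.1024])]
0.15 [array([ 0.5897, -0.2338]), array([ 0.5843, -0.2334]), array([ 0.5996, -0.1048]), array([ 0.5941, -0.1045])]
0.158 [array([ 0.5894, -0.2316]), array([ 0.5842, -0.2313]), array([ 0.599 , -0.1069]), array([ 0.5937, -0.1066])]
[array([ 0.5915, -0.116 ]), array([ 0.5799, -0.1153]), array([ 0.5855, -0.1196])]
[[ 0.6515 -0.0963]
 [ 0.5438 -0.0893]]
```

Emit:
jog_arm(moves=[[[3,-0.3,0],0.4,2.2],[[4,-0.3,0],0,2.2],[[3.5,-0.3,0],0,2.2],[[1,0,0],0,2.2],[[0,0,0],0,2.2],[[0,0,0],0,2.2]])

```text
time_s: 10.32
tcp_pos: [0.5884, -0.2134, 0.2366]
eef_rot: [-180.0, 0.0, -94.1]
contact_force: [-0.6, -0.0, -0.4]
gripper_width: 0.0253
gripper_force: 32.0
```

```bash
python3 - <<'E'
from plant import *
from h import *
s=get_state();p=capture("wrist");print(s["tcp_pos"],s["eef_rot"],s["contact_force"])
cv2.imwrite("pics/w6.png",cv2.resize(p["pixels"][50:350,200:450],(500,600),interpolation=cv2.INTER_CUBIC))
import pickle;pickle.dump((s,p),open("w6.pkl","wb"))
E
```

```text
[ 0.58840171 -0.21335103  0.23660527] [-1.79991891e+02  1.33913078e-02 -9.40642021e+01] [-0.58021029 -0.04944899 -0.44599859]
```

View pics/w6.png

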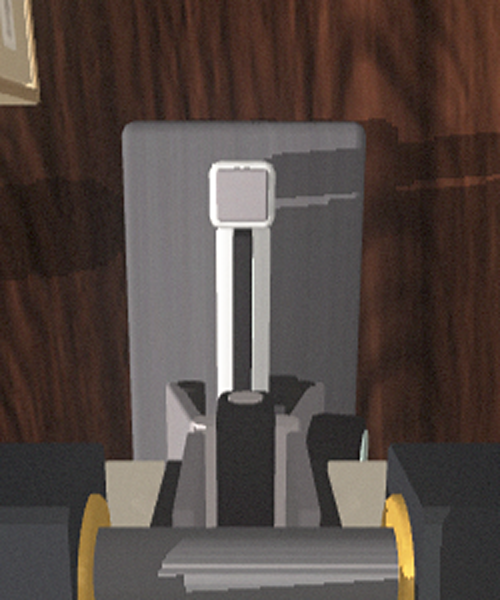

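The screen's dark edge (crop x of about 243) lines up with the hub (about 245), and the post is ahead at (242,193). I'll lower it.

Emit:
jog_arm(moves=[[[0,0,1],0,2.2],[[0,0,1.5],0,2.2],[[0,0,1],0,2.2],[[0,0,0.6],0,2.2],[[0,0,0.4],0,2.2],[[0,0,0],0,2.2],[[0,0,0],0,2.2]])

```text
time_s: 11.25
tcp_pos: [0.5885, -0.2146, 0.192]
eef_rot: [-180.0, -0.0, -94.1]
contact_force: [-0.5, 0.2, -1.9]
gripper_width: 0.0252
gripper_force: 32.0
```

Emit:
jog_arm(moves=[[[0,0,0.1],0,2.2],[[0,0,0.1],0,2.2],[[0,0,0.1],0,2.2],[[0,0,0.1],0,2.2],[[0,0,0],0,2.2],[[0,0,0],0,2.2]])

```text
time_s: 12.0
tcp_pos: [0.5882, -0.2145, 0.1876]
eef_rot: [180.0, -0.0, -94.1]
contact_force: [0.2, -0.1, -1.5]
gripper_width: 0.025
gripper_force: 32.0
```

Emit:
jog_arm(moves=[[[0,0,0.1],0,2.2],[[0,0,0.1],0,2.2],[[0,0,0.1],0,2.2],[[0,0,0],0,2.2],[[0,0,0],0,2.2]])

```text
time_s: 12.62
tcp_pos: [0.5883, -0.2145, 0.1846]
eef_rot: [-180.0, -0.0, -94.1]
contact_force: [0.6, -0.5, -1.4]
gripper_width: 0.0251
gripper_force: 32.0
```

Emit:
jog_arm(moves=[[[0,0,0.1],0,2.2],[[0,0,0.1],0,2.2],[[0,0,0],0,2.2],[[0,0,0],0,2.2]])

```text
time_s: 13.12
tcp_pos: [0.5882, -0.2145, 0.1826]
eef_rot: [180.0, -0.0, -94.1]
contact_force: [0.0, 0.2, 0.6]
gripper_width: 0.0254
gripper_force: 32.0
```

Emit:
jog_arm(moves=[[[0,0,0.1],0,2.2],[[0,0,0],0,2.2],[[0,0,0.1],0,2.2],[[0,0,0],0,2.2]])

```text
time_s: 13.62
tcp_pos: [0.5882, -0.2145, 0.1804]
eef_rot: [180.0, 0.0, -94.1]
contact_force: [-0.1, 0.4, -0.9]
gripper_width: 0.0255
gripper_force: 32.0
```

Emit:
jog_arm(moves=[[[0,0,0.1],0,2.2],[[0,0,0],0,2.2],[[0,0,0],0,2.2]])

```text
time_s: 14.0
tcp_pos: [0.5882, -0.2145, 0.1795]
eef_rot: [180.0, -0.0, -94.1]
contact_force: [-0.0, 0.4, -1.1]
gripper_width: 0.0253
gripper_force: 32.0
```

Emit:
jog_arm(moves=[[[0,0,0.1],0,2.2],[[0,0,0.1],0,2.2],[[0,0,0],0,2.2]])

```text
time_s: 14.38
tcp_pos: [0.5881, -0.2145, 0.1774]
eef_rot: [180.0, 0.0, -94.1]
contact_force: [0.5, 0.0, 0.2]
gripper_width: 0.0251
gripper_force: 32.0
```

Emit:
jog_arm(moves=[[[0,0,0.1],0,2.2],[[0,0,0.1],0,2.2],[[0,0,0],0,2.2]])

```text
time_s: 14.75
tcp_pos: [0.5883, -0.2145, 0.1756]
eef_rot: [-180.0, 0.0, -94.1]
contact_force: [0.8, -0.2, 0.3]
gripper_width: 0.0253
gripper_force: 32.0
```

Emit:
jog_arm(moves=[[[0,0,0.1],0,2.2],[[0,0,0],0,2.2],[[0,0,0],0,2.2]])

```text
time_s: 15.12
tcp_pos: [0.5883, -0.2145, 0.1747]
eef_rot: [-180.0, -0.0, -94.1]
contact_force: [-0.8, 0.2, 0.9]
gripper_width: 0.0251
gripper_force: 32.0
```

Emit:
jog_arm(moves=[[[0,0,0.1],0,2.2],[[0,0,0],0,2.2],[[0,0,0],0,2.2]])

```text
time_s: 15.5
tcp_pos: [0.5883, -0.2145, 0.1736]
eef_rot: [-180.0, -0.0, -94.1]
contact_force: [-0.5, 0.3, 1.7]
gripper_width: 0.0254
gripper_force: 32.0
```

Emit:
jog_arm(moves=[[[0,0,0.05],0,2.2],[[0,0,0],0,2.2],[[0,0,0],0,2.2]])

```text
time_s: 15.88
tcp_pos: [0.5883, -0.2145, 0.1731]
eef_rot: [-180.0, -0.0, -94.1]
contact_force: [-0.0, 0.0, 0.6]
gripper_width: 0.0255
gripper_force: 32.0
```

Emit:
jog_arm(moves=[[[0,0,0.05],0,2.2],[[0,0,0],0,2.2],[[0,0,0],0,2.2]])

```text
time_s: 16.25
tcp_pos: [0.5883, -0.2145, 0.1726]
eef_rot: [-180.0, -0.0, -94.1]
contact_force: [0.5, -0.1, 1.9]
gripper_width: 0.0254
gripper_force: 32.0
```

Emit:
jog_arm(moves=[[[0,0,0.05],0,2.2],[[0,0,0],0,2.2],[[0,0,0],0,2.2]])

```text
time_s: 16.62
tcp_pos: [0.5883, -0.2145, 0.1721]
eef_rot: [-180.0, -0.0, -94.1]
contact_force: [0.8, -0.6, 2.2]
gripper_width: 0.025
gripper_force: 32.0
```

Emit:
jog_arm(moves=[[[0,0,0.05],0,2.2],[[0,0,0],0,2.2],[[0,0,0],0,2.2]])

```text
time_s: 17.0
tcp_pos: [0.5883, -0.2145, 0.1716]
eef_rot: [-180.0, -0.0, -94.1]
contact_force: [1.2, -0.5, 2.4]
gripper_width: 0.0252
gripper_force: 32.0
```

Emit:
jog_arm(moves=[[[0,0,0.05],0,2.2],[[0,0,0],0,2.2],[[0,0,0],0,2.2]])

```text
time_s: 17.38
tcp_pos: [0.5883, -0.2145, 0.1715]
eef_rot: [-180.0, -0.0, -94.1]
contact_force: [-0.6, 0.3, 4.8]
gripper_width: 0.0252
gripper_force: 32.0
```

Emit:
jog_arm(moves=[[[0,0,0.05],0,2.2],[[0,0,0],0,2.2],[[0,0,0],0,2.2]])

```text
time_s: 17.75
tcp_pos: [0.5883, -0.2146, 0.1715]
eef_rot: [-180.0, -0.0, -94.1]
contact_force: [-2.2, 0.6, 8.4]
gripper_width: 0.0251
gripper_force: 32.0
```

Home at TCP z 0.1715 with about 9 N. I'll hold, then slide toward the post.

Emit:
jog_arm(moves=[[[0,0,0],0,2.2],[[0,0,0],0,2.2],[[0.3,0,0],0,2.2],[[0.4,0,0],0,2.2],[[0.4,0,0],0,2.2],[[0.4,0,0],0,2.2],[[0.4,0,0],0,2.2],[[0.3,0,0],0,2.2],[[0.1,0,0],0,2.2],[[0,0,0],0,2.2]])

```text
time_s: 19.0
tcp_pos: [0.5875, -0.2369, 0.1715]
eef_rot: [-179.9, 0.0, -94.1]
contact_force: [0.5, 3.6, 5.4]
gripper_width: 0.0254
gripper_force: 32.0
```

Emit:
jog_arm(moves=[[[0.1,0,0],0,2.2],[[0.1,0,0],0,2.2],[[0.1,0,0],0,2.2],[[0,0,0],0,2.2]])

```text
time_s: 19.5
tcp_pos: [0.5873, -0.2398, 0.1715]
eef_rot: [-179.9, 0.0, -94.1]
contact_force: [1.2, 3.9, 6.9]
gripper_width: 0.0252
gripper_force: 32.0
```

Emit:
jog_arm(moves=[[[0.1,0,0],0,2.2],[[0.1,0,0],0,2.2],[[0.1,0,0],0,2.2],[[0,0,0],0,2.2]])

```text
time_s: 20.0
tcp_pos: [0.5871, -0.2428, 0.1715]
eef_rot: [-179.9, 0.0, -94.1]
contact_force: [0.4, 4.4, 7.8]
gripper_width: 0.0253
gripper_force: 32.0
```

Emit:
jog_arm(moves=[[[0.1,0,0],0,2.2],[[0.1,0,0],0,2.2],[[0,0,0],0,2.2]])

```text
time_s: 20.38
tcp_pos: [0.587, -0.2448, 0.1715]
eef_rot: [-179.9, 0.0, -94.1]
contact_force: [0.3, 3.9, 7.3]
gripper_width: 0.0249
gripper_force: 32.0
```

Emit:
jog_arm(moves=[[[0.1,0,0],0,2.2],[[0,0,0],0,2.2],[[0,0,0],0,2.2]])

```text
time_s: 20.75
tcp_pos: [0.5869, -0.2458, 0.1715]
eef_rot: [-179.9, 0.0, -94.1]
contact_force: [0.3, 4.1, 7.3]
gripper_width: 0.0249
gripper_force: 32.0
```

Emit:
jog_arm(moves=[[[0.1,0,0],0,2.2],[[0,0,0],0,2.2],[[0,0,0],0,2.2]])

```text
time_s: 21.12
tcp_pos: [0.5868, -0.2468, 0.1714]
eef_rot: [-179.9, 0.0, -94.1]
contact_force: [1.1, 4.2, 7.5]
gripper_width: 0.0252
gripper_force: 32.0
```

Emit:
jog_arm(moves=[[[0.1,0,0],0,2.2],[[0,0,0],0,2.2]])

```text
time_s: 21.38
tcp_pos: [0.5867, -0.2478, 0.1715]
eef_rot: [-179.9, 0.0, -94.1]
contact_force: [0.1, 4.7, 7.7]
gripper_width: 0.0255
gripper_force: 32.0
```

Emit:
jog_arm(moves=[[[0.07,0,0],0,2.2],[[0,0,0],0,2.2]])

```text
time_s: 21.62
tcp_pos: [0.5867, -0.2479, 0.1715]
eef_rot: [-179.9, 0.1, -94.1]
contact_force: [0.9, 6.3, 7.8]
gripper_width: 0.025
gripper_force: 32.0
```

Emit:
jog_arm(moves=[[[0.07,0,0],0,2.2],[[0,0,0],0,2.2]])

```text
time_s: 21.88
tcp_pos: [0.5867, -0.248, 0.1714]
eef_rot: [-179.9, 0.1, -94.1]
contact_force: [-0.2, 9.9, 9.0]
gripper_width: 0.0252
gripper_force: 32.0
```

Bearing on the post with about 5 N over the ~4 N of sliding friction. I'll hold, bear down a little more, then release gradually.

Emit:
jog_arm(moves=[[[0,0,0],0,2.2],[[0,0,0],0,2.2],[[0,0,0.05],0,2.2],[[0,0,0],0,2.2]])

```text
time_s: 22.38
tcp_pos: [0.5868, -0.248, 0.1714]
eef_rot: [-179.8, 0.1, -94.1]
contact_force: [-1.0, 10.1, 12.2]
gripper_width: 0.0252
gripper_force: 32.0
```

Emit:
jog_arm(moves=[[[0,0,0],0,2.6],[[0,0,0.02],0,2.8],[[0,0,0.02],0,3.0],[[0,0,0.02],0,3.2],[[0,0,0.02],0,3.4],[[0,0,0.02],0,3.6],[[0,0,0],0,3.8],[[0,0,0],0,4.0],[[0,0,0],0,4.2]])

```text
time_s: 23.5
tcp_pos: [0.5862, -0.2496, 0.1693]
eef_rot: [-179.9, 0.0, -94.1]
contact_force: [1.1, 2.0, 4.3]
gripper_width: 0.0417
gripper_force: 4.7
```

Emit:
jog_arm(moves=[[[0,0,0],0,4.4],[[0,0,0],0,4.7],[[0,0,0],0,5.2],[[0,0,0],0,6],[[0,0,0],0,7],[[0,0,0],0,8.2],[[0,0,0],0,8.7],[[0,0,0],0,8.7]])

```text
time_s: 24.5
tcp_pos: [0.5857, -0.2498, 0.169]
eef_rot: [180.0, 0.0, -94.1]
contact_force: [0.3, 0.1, 1.0]
gripper_width: 0.0865
gripper_force: 0.0
```

```bash
python3 - <<'E'
from plant import *
from h import *
s=get_state();p=capture("wrist");q=capture("scene");print(s["tcp_pos"],s["contact_force"],s["gripper_width"])
cv2.imwrite("pics/w7.png",np.hstack([cv2.resize(p["pixels"][150:450,120:520],(440,330)),cv2.resize(q["pixels"][100:230,270:400],(330,330))]))
E
```

```text
[ 0.58566861 -0.2498087   0.16904719] [0.30985124 0.1338185  1.00135606] 0.08647080402390181
```

View pics/w7.png

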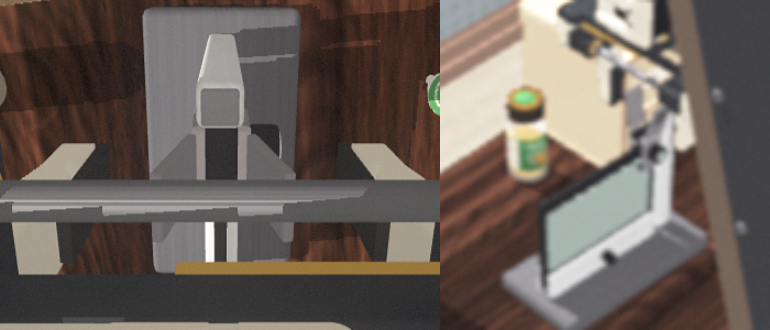

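The fingers are clear. The cam sits against the post, aligned with the screen. I'll lift away straight up and check it.

Emit:
jog_arm(moves=[[[0,0,-1],0,8.7],[[0,0,-3],0,8.7],[[0,0,-4],0,8.7],[[0,0,-4],0,8.7],[[-4,0,-3],0,8.7],[[-5,0,0],0,8.7],[[-5,0,0],0,8.7],[[-4,0,0],0,8.7],[[0,0,0],0,8.7],[[0,0,0],0,8.7]])

```text
time_s: 25.85
tcp_pos: [0.5987, -0.0703, 0.3197]
eef_rot: [-180.0, -0.0, -94.1]
contact_force: [0.6, -0.2, -1.0]
gripper_width: 0.0873
gripper_force: 0.0
```

```bash
python3 - <<'E'
from plant import *
from h import *
s=get_state();p=capture("wrist");q=capture("scene");print(s["tcp_pos"],s["contact_force"])
import pickle;pickle.dump((s,p,q),open("w8.pkl","wb"))
cv2.imwrite("pics/w8.png",np.hstack([cv2.resize(p["pixels"][20:270,200:450],(400,400),interpolation=2),cv2.resize(q["pixels"][130:210,300:380],(400,400),interpolation=2)]))
E
```

```text
[ 0.59868421 -0.07025816  0.31971788] [ 0.63952918 -0.21416653 -1.02946151]
```

View pics/w8.png

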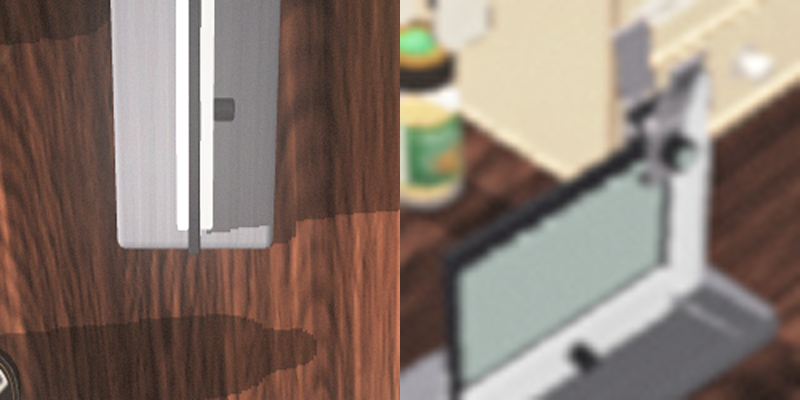

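```bash
python3 - <<'E'
import pickle
from h import *
s,p,q=pickle.load(open("w8.pkl","rb"))
W=np.linalg.inv(q["world_from_camera"]);K=q["mtx"]
t=np.radians(-4.2);c=np.array([.5903,-.1945])
def pr(x,y,z):
    w=np.array([c[0]+x*np.cos(t)-y*np.sin(t),c[1]+x*np.sin(t)+y*np.cos(t),z,1])
    v=K@(W@w)[:3];v=v[:2]/v[2];return ((v-[300,130])*5+[400,0]).round(0)
e=.1465
print("screen corner",pr(-.003,.094,e),"post top",pr(-.009,-.070,.17),pr(-.009,-.088,.17))
for dz in(0,.004,.008):
    o=e-.028+dz;print(dz,"lens",pr(-.025,-.053,o+.024),"tip",pr(-.008,-.053,o),"leverBackTop",pr(.027,-.053,o+.084),"leverBackTop+y",pr(.027,-.041,o+.084))
E
```

```text
screen corner [443. 255.] post top [685.  84.] [710.  69.]
0 lens [682. 154.] tip [658. 175.] leverBackTop [615.  15.] leverBackTop+y [598.  25.]
0.004 lens [682. 148.] tip [658. 169.] leverBackTop [615.   9.] leverBackTop+y [598.  19.]
0.008 lens [683. 142.] tip [658. 163.] leverBackTop [615.   3.] leverBackTop+y [598.  12.]
```

The lens is at (683,153), against (682,154) predicted for fully home. Front jaw and levers match as well, so I'm handing in.

```bash
python3 -c "
from plant import *
print(close_job())"
```

```text
the job is handed in; nothing more can be done
None
```

The camera is clipped on the screen's top edge against the post, lens to the front and released. My last picture and force readings indicate it is upright and fully home; the job is handed in, but no verdict was returned.

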